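Pack up the painting box

TASK

Pack up the little wooden painting box: push the palette board and the side drawer fully home with your fingertips, and only then push the lid over and press it down until it is shut. Work gently, so that the box stays where it stands and nothing slams; push with the fingers only and do not lift anything. Leave the tubes, jar, cup, brush and painting knife around the box alone.

Things in the scene. Friction and masses are not known exactly. Their poses are not given: they have to be found in the camera images.
- pochade: Wooden painting box (pochade box) with brass corners, loose on the table, 2 to 3 kg; a hard shove slides it. 180 mm deep (its x), 240 mm wide (its y), 75 mm high to the rim, 99 mm with lid shut. Origin: centre of its underside. Its x points from the clasp side (nearest the robot) to the hinge side (far from the robot), its y to the drawer side.
- drawer (a joint): How far the drawer is pulled out, m: 0 = fully home (front panel against the box side), at most 0.09. It slides out to the box's +y, with about 1.5 N of friction and no spring.
- drawer_front (a point): Centre of the outer face of the drawer front, on the box's +y side: a flat wooden panel 168 mm (box x) by 38 mm high, 8 mm thick, from 7 to 45 mm above the table, with a flat brass ring pull; 128 mm from the box centre when home. Push it towards the box's -y. Two small paint tubes lie inside the drawer.
- palette (a joint): How far the palette board is slid out, m: 0 = fully home (its end lip against the box side), at most 0.09. It slides out to the box's -y, with about 1.2 N of friction and no spring.
- palette_lip (a point): Centre of the outer face of the palette board's end lip, on the box's -y side: a flat wooden strip 168 mm (box x) by 20 mm high, 8 mm thick, from 54 to 74 mm above the table; 128 mm from the box centre when home. Push it towards the box's +y. The 6 mm board behind it carries two metal cups that reach 81 mm above the table.
- lid (a joint): Opening angle of the lid, rad: 0 = shut flat on the rim, 1.57 = upright, more than that = leaning back away from the robot; at most 1.95. The stiff friction hinge (about 0.34 N m) holds it at any angle; the lid weighs 0.3 kg.
- lid_hinge (a point): Middle of the lid's hinge line, 90 mm from the box centre along the box's +x, 75 mm above the table; the line is parallel to the box's y.
- lid_edge (a point): Middle of the lid's free edge, at the outer face: 180 mm from the hinge line along the lid. The lid is 240 mm wide and 24 mm thick; its plain outer face lies 24 mm outside the plane through the hinge (on top when shut, on the far side from the robot when upright). A painted panel is fixed in its inner face.
- tube_a: Cream paint tube lying inside the drawer, 22 mm thick, about 105 mm long. Origin: underside, about mid-length. It stays in the drawer.
- tube_b: Black paint tube lying inside the drawer, 22 mm thick, about 100 mm long. Origin: underside, about mid-length. It stays in the drawer.
- tube_standing: Black paint tube standing upright on its cap, 40 mm across, 157 mm tall. Origin: centre of its underside. Leave alone.
- tube_lying: Pink paint tube lying on the table, 36 mm thick, about 145 mm long. Origin: underside, about mid-length; x runs from cap to tail. Leave alone.
- paint_jar: White screw-top paint jar with black cap, diameter 70 mm, height 88 mm. Origin: centre of its underside. Leave alone.
- water_cup: Clear plastic water cup, rim diameter 80 mm, height 95 mm, with a brush standing in it that reaches 153 mm high. Origin: centre of its underside. Leave alone.
- palette_knife: Painting knife with wooden handle lying on the table, 210 mm long, 18 mm high; x runs from handle to blade. Origin: underside, near mid-length. Leave alone.
- brush: Brush lying on the table, 200 mm long, 11 mm high; x runs from handle to bristles. Origin: underside, near mid-length. Leave alone.

How it is judged:
By the outcome, as a careful person would: the job done as asked, in the order asked, and still so for the second after the job is handed in, with the robot touching nothing.
It also fails if it takes over 72 s, if anything falls off the work surface, if the arm or the gripper's body presses on something with over 40 N, if the wrist force passes 120 N, or if a joint passes its speed limit or range.

ROBOT

A 6-joint arm with a two-finger parallel gripper is mounted at the origin on the work surface. World frame = base frame: x ahead of the robot, y to its left, z up, the work surface at z = 0. Lengths are in m, angles in rad, forces in N, time in s.
With the tool pointing down it reaches from about 0.35 to 0.875 m from the base axis. Payload 4.2 kg.
Tool frame: the origin (TCP) lies at the very end of the fingers, on their centre line; the grasp point (between the pads) lies 19 mm behind it; z points along the fingers, y is the line along which they close (so a half turn about z gives the same grasp; the last joint's range is limited). The gripper opens to 87 mm and grips with 3 to 60 N. Pads are 19 mm wide; open, the fingers measure 117 mm over their backs; the gripper's body (75 mm by 190 mm) begins 51 mm behind the grasp point.
Start: joints at [1.504, 0.385, 0.008, 0, -1.194, -0.259], TCP at [0.2, 0.592, 0.19] pointing down, gripper open.
Joint ranges: [-3.14, 3.14], [-1.21, 2.06], [-1.07, 1.41], [-3.16, 2.05], [-2.99, -0.16], [-3.1, 3.1]. Speed limits (rad/s): [2.79, 2.79, 3.14, 3.14, 3.14, 3.14].

INTERFACE

Orientations are given as a unit quaternion [w, x, y, z].
In Python, from rig import observe, get_image, camera_model, job_done gives the robot as it stands. The module is installed in compiled form; this text tells all that it offers.
- The arm moves only by the tool jog_arm, never from a script. Its argument "commands" is a list of rows, each a list of 6 numbers: the shift along the tool's x, y, z in m, then the turn, a rotation vector about the tool's x, y, z in degrees. A call has 1 to 5 rows; each row is the pose to reach, as a shift and turn from the pose commanded when the call began, along the tool's axes at that moment; what a row does not reach only later rows make up. A row lasts 1/8 s, in which the tool goes at most 62.5 mm and 10.7 degrees, less where a joint would pass 70% of its speed; a pose out of reach is approached as far as the arm can. A call with a gripper value outside its range is refused whole. "hand" is the opening, from -1 (shut) to 1 (fully open), set as the call begins (left out, the last holds). The fingers move at their own pace and stop on an object; "newtons" is the grip in N (left out, the last holds). Time passes only in rows, so rows that repeat a pose let the fingers close. It gives the time, the measured TCP pose, the force, the opening and the grip force at its end, in the units of the state.
- observe(): the state, without advancing time (a new reading comes with each control period).
- get_image(name): name is "side" or "top"; returns the picture (420x560x3 uint8, red, green, blue); there is no depth.
- camera_model(name): a dict with "fx", "fy", "cx", "cy" (pixels), "D" ([k1, k2, p1, p2, k3] as OpenCV has them; the pictures are not rectified), "eye" and "orientation" of the camera in the world. Camera axes: x right, y down, z forward; pixel columns grow to the right and rows downward; lengths in m; the calibration is good to about 2 mm. A picture is of the moment at which its call begins. camera_model takes no time and is no camera call.
- job_done(): hands the job in; it is judged then, once.
The state is a dict: "t": time; "qpos": joint angles; "joint_velocities": joint speeds; "joint_torque": joint torques, N m; "tool_pos": TCP position; "eef_rot": TCP orientation; "force": force on the tool from outside, world axes, zero at the start; "wrist_torque": the same for the moment, N m; "finger_gap": finger opening in m; "grasp_force": force on a finger pad.
Only numpy, scipy, OpenCV 4.12 (cv2) and the standard library are available. Lean on these libraries where they do the work, as an engineer would, in place of code of your own. Each camera call takes 0.05 s, during which the arm holds its last target. There are 200 camera calls.

## Working session

There is one attempt and no reset: what is moved stays moved. The work goes in short steps, Python scripts to look and compute and a tool call to move; the robot and the scene stay as the last step left them, time stands still between calls to the robot, and variables do not carry over. Pictures are saved under pics/ and viewed, at most 10 in all, crops included, and the job is handed in when it is done.

Besides the shell and the picture viewer there is one more tool, called after "Emit:" by a JSON object that holds its "name" and its "arguments". jog_arm: Moves the arm, as the interface text tells. Its arguments: {"type":"object","properties":{"commands":{"type":"array","items":{"type":"array","items":{"type":"number"}}},"hand":{"type":"number"},"newtons":{"type":"number"}},"required":["commands"]}

```bash
mkdir -p pics
python3 - <<'E'
from rig import *
import cv2
for n in("top","side"):
    cv2.imwrite(f"pics/{n}0.png",get_image(n)[:,:,::-1]); print(n,camera_model(n))
print(observe())
E
```

```text
top {'fx': 462.6084311074085, 'fy': 462.6084311074085, 'cx': 273.1849518435508, 'cy': 206.6746218736358, 'D': array([-0.11340772,  0.        ,  0.        ,  0.        ,  0.        ]), 'eye': array([0.46120865, 0.02510072, 1.1985621 ]), 'orientation': array([ 0.0151616 , -0.70592598,  0.70760042, -0.0272082 ])}
side {'fx': 451.4221242160727, 'fy': 451.4221242160727, 'cx': 272.07431689636934, 'cy': 207.59970935033385, 'D': array([-0.04437678,  0.        ,  0.        ,  0.        ,  0.        ]), 'eye': array([ 0.37115476, -0.93744984,  0.86620781]), 'orientation': array([-0.43583423,  0.8945365 , -0.09271516,  0.03545231])}
{'t': 0.1, 'qpos': array([ 1.50360062e+00,  3.85490555e-01,  6.77079212e-03, -4.51147490e-04,
       -1.19399790e+00, -2.58582025e-01]), 'joint_velocities': array([ 5.61110213e-04, -1.18888945e-03,  1.43176242e-03, -7.88869198e-04,
       -2.04819515e-04, -3.01221237e-05]), 'joint_torque': array([-5.80542946e-04, -3.91692317e+01,  1.87934589e+01,  4.23182845e+00,
        1.34560035e-02, -7.38098947e-05]), 'tool_pos': array([0.19982934, 0.59156101, 0.18936333]), 'eef_rot': array([ 9.76305044e-04,  9.86748943e-01, -1.62251525e-01, -1.16921060e-04]), 'force': array([0.02805379, 0.18050671, 0.51023758]), 'wrist_torque': array([ 0.03850767,  0.01810266, -0.01927209]), 'grasp_force': 0.0, 'finger_gap': 0.0868067068675228}
```

View pics/top0.png

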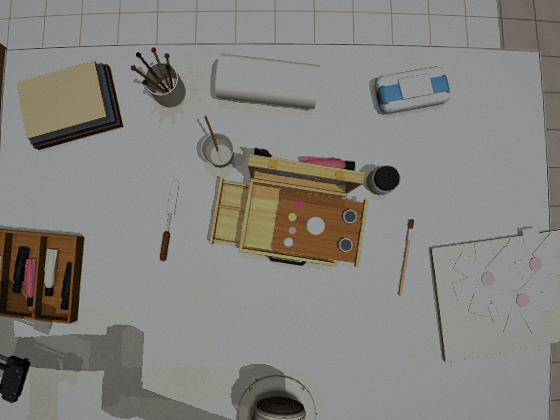

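View pics/side0.png

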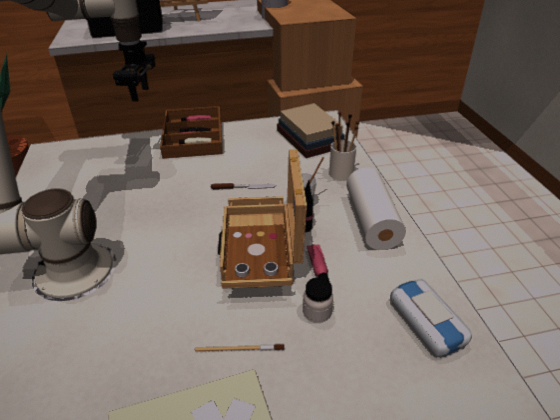

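The top view shows the box around pixel (300,220), with the drawer out at left (215–245, 180–245), the palette out at right (to column 365) and the lid near-upright at (305,172). I'll enlarge it to get the corners.

Run:
```python
import cv2
a=cv2.imread("pics/top0.png")[130:280,200:400]; cv2.imwrite("pics/top0c.png",cv2.resize(a,None,fx=4,fy=4,interpolation=cv2.INTER_CUBIC))
a=cv2.imread("pics/side0.png")[145:295,190:345]; cv2.imwrite("pics/side0c.png",cv2.resize(a,None,fx=4,fy=4,interpolation=cv2.INTER_CUBIC))
```

```text
(no output)
```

View pics/top0c.png

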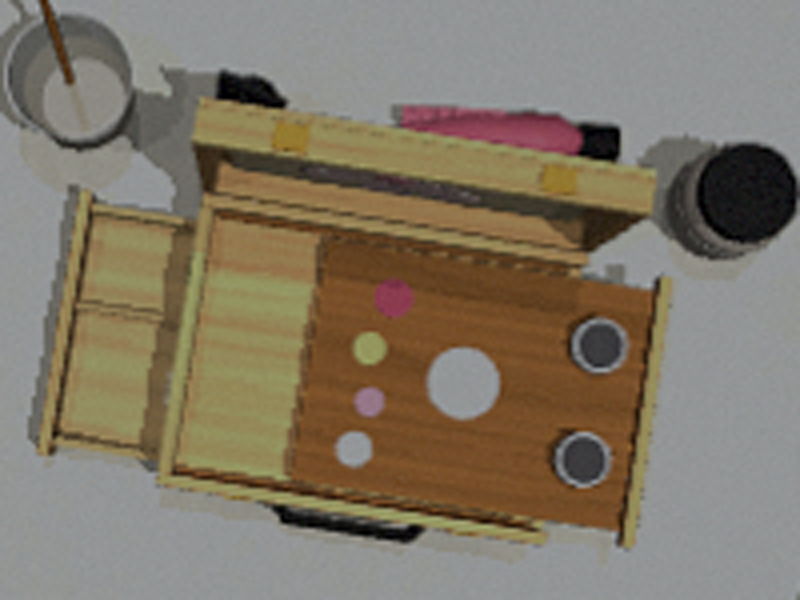

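View pics/side0c.png

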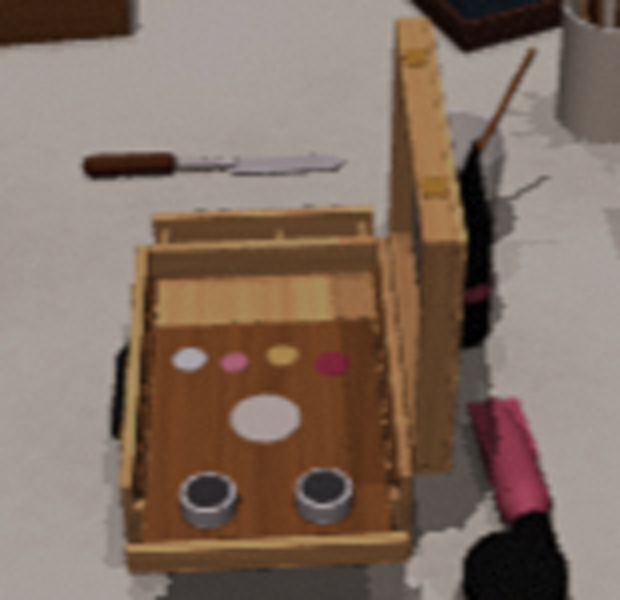

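The enlarged top crop shows rim corners at (160,483), (205,205) and (545,540). The lip's outer edge runs (671,280)–(634,546), the drawer's outer top edge (80,190)–(40,452), and the lid's free edge (200,98)–(655,170). In the side crop the lid's edge corners are (432,20) and (465,240) outside, (397,20) and (415,240) inside.

```bash
cat > h.py <<'E'
import numpy as np,cv2
from rig import *
from scipy.spatial.transform import Rotation as R
from scipy.optimize import least_squares
def proj(n,P):
    c=camera_model(n); q=c["orientation"]; M=R.from_quat([q[1],q[2],q[3],q[0]]).as_matrix().T
    K=np.array([[c["fx"],0,c["cx"]],[0,c["fy"],c["cy"]],[0,0,1]])
    return cv2.projectPoints(np.array(P,float),cv2.Rodrigues(M)[0],-M@c["eye"],K,c["D"])[0][:,0]
def pts(p,L):
    x,y,a,d,s,th=p; o=[]
    for k in L:
        if k[0]=='b': v=k[1]
        if k[0]=='d': v=(k[1],.128+d,.045)
        if k[0]=='p': v=(k[1],-.128-s,.074)
        if k[0]=='l': S,Y,h=k[1]; v=(.09-S*np.cos(th)+h*np.sin(th),Y,.075+S*np.sin(th)+h*np.cos(th))
        c,n=np.cos(a),np.sin(a); o.append((x+c*v[0]-n*v[1],y+n*v[0]+c*v[1],v[2]))
    return o
def fit(obs,p0=(.45,0,-.15,.05,.05,1.6)):
    def res(p):
        r=[]
        for n in ("top","side"):
            L=[o for o in obs if o[0]==n]
            if L: r.append(proj(n,pts(p,[o[1] for o in L]))-[o[2] for o in L])
        return np.concatenate(r).ravel()
    f=least_squares(res,p0,loss="soft_l1"); return f.x,res(f.x).reshape(-1,2)
T=lambda u,v:(200+u/4-.375,130+v/4-.375)
S=lambda u,v:(190+u/4-.375,145+v/4-.375)
E
python3 - <<'E'
from h import *
np.set_printoptions(precision=4,suppress=True)
obs=[("top",('b',(-.09,.12,.075)),T(160,483)),("top",('b',(.09,.12,.075)),T(208,200)),("top",('b',(-.09,-.12,.075)),T(545,541)),
("top",('p',.084),T(671,280)),("top",('p',-.084),T(634,546)),("top",('d',.084),T(80,190)),("top",('d',-.084),T(38,453)),
("top",('l',(.18,.12,.024)),T(200,98)),("top",('l',(.18,-.12,.024)),T(656,171)),
("side",('l',(.18,.12,.024)),S(432,18)),("side",('l',(.18,-.12,.024)),S(466,242)),("side",('l',(.18,.12,0)),S(397,20)),("side",('l',(.18,-.12,0)),S(414,240)),
("side",('b',(-.09,.12,.075)),S(135,248)),("side",('p',.084),S(411,538)),("side",('p',-.084),S(128,550))]
p,r=fit(obs); print(p,'\n',r)
for k in [('d',0),('p',0),('b',(0,0,0)),('l',(.18,0,.024)),('l',(.1,0,.024))]: print(k,np.array(pts(p,[k])))
E
```

```text
[ 0.4922 -0.0432 -0.1563  0.0698  0.0436  1.5867] 
 [[-0.8162  0.3176]
 [-1.2457 -2.0147]
 [ 0.6509  0.8105]
 [-0.0375 -1.1774]
 [-0.5368  0.2124]
 [ 0.1459 -0.4377]
 [-0.1084  0.1669]
 [-0.0041  0.0191]
 [ 0.6159 -0.1599]
 [-0.7477  0.0968]
 [ 0.0197  0.1095]
 [-1.1242 -0.1992]
 [ 2.1628  0.9012]
 [ 0.2764 -0.358 ]
 [-0.1606  0.3906]
 [-0.6025  0.4142]]
('d', 0) [[0.523  0.1522 0.045 ]]
('p', 0) [[ 0.4655 -0.2127  0.074 ]]
('b', (0, 0, 0)) [[ 0.4922 -0.0432  0.    ]]
('l', (0.18, 0, 0.024)) [[ 0.6077 -0.0614  0.2546]]
('l', (0.1, 0, 0.024)) [[ 0.6064 -0.0612  0.1746]]
```

Emit:
{"name": "jog_arm", "arguments": {"commands": [[0.03,0.02,0,0,0,-2],[0.08,0.055,0,0,0,-4],[0.13,0.09,0,0,0,-6],[0.18,0.124,0,0,0,-8],[0.23,0.158,0,0,0,-9.7]], "hand": -1, "newtons": 10}}

```text
t: 0.72
tool_pos: [0.368, 0.3669, 0.1901]
eef_rot: [0.0, 0.997, -0.077, -0.0]
force: [1.0, 1.2, 0.7]
finger_gap: 0.045
grasp_force: 0.0
```

```bash
cat >> h.py <<'E'
B=np.array([.4922,-.0432,-.1563])
def st(*tg):
    o=observe(); c,s=np.cos(B[2]),np.sin(B[2]); d=o["tool_pos"][:2]-B[:2]
    b=np.array([c*d[0]+s*d[1],-s*d[0]+c*d[1],o["tool_pos"][2]]); q=o["eef_rot"]; M=R.from_quat([q[1],q[2],q[3],q[0]])
    F=R.from_euler('z',-B[2]).apply(o["force"]); np.set_printoptions(precision=4,suppress=True)
    print("t",o["t"],"box frame tcp",b,"F",F,"yaw err deg",np.degrees((R.from_euler('z',B[2])*R.from_euler('x',np.pi)).inv()*M).as_rotvec()) if 0 else print("t",round(o["t"],2),"tcp_box",b,"F_box",F,"rotvec to align deg",np.degrees((M.inv()*R.from_euler('z',B[2])*R.from_euler('x',np.pi)).as_rotvec()),"gap",o["finger_gap"])
    for t in tg:
        w=np.array([B[0]+c*t[0]-s*t[1],B[1]+s*t[0]+c*t[1],t[2]]); print(" shift to",t,M.inv().apply(w-o["tool_pos"]))
E
python3 -c "
from h import *
st((-.03,.233,.19),(-.03,.233,.03))"
```

```text
t 0.72 tcp_box [-0.1865  0.3858  0.1901] F_box [0.8287 1.2962 0.6562] rotvec to align deg [0.0238 0.0137 0.0722] gap 0.044998792664745615
 shift to (-0.03, 0.233, 0.19) [0.1563 0.153  0.0001]
 shift to (-0.03, 0.233, 0.03) [0.1564 0.1529 0.1601]
```

Emit:
{"name": "jog_arm", "arguments": {"commands": [[0.04,0.04,0.0,0,0,0],[0.08,0.08,0.02,0,0,0],[0.12,0.12,0.05,0,0,0],[0.145,0.142,0.09,0,0,0],[0.15,0.145,0.13,0,0,0]]}}

```text
t: 1.35
tool_pos: [0.4937, 0.2001, 0.059]
eef_rot: [0.0, 0.997, -0.08, -0.0]
force: [0.3, 0.4, -0.6]
finger_gap: 0.0015
grasp_force: 0.0
```

```bash
python3 -c "
from h import *
st((-.03,.215,.03))"
```

```text
t 1.35 tcp_box [-0.0363  0.2406  0.059 ] F_box [ 0.2323  0.4683 -0.5602] rotvec to align deg [ 0.0053  0.0082 -0.2176] gap 0.0015094206861291524
 shift to (-0.03, 0.215, 0.03) [0.0065 0.0256 0.029 ]
```

Emit:
{"name": "jog_arm", "arguments": {"commands": [[0.003,0.0,0.015,0,0,0],[0.003,0.0,0.027,0,0,0],[0.003,0.01,0.029,0,0,0],[0.003,0.018,0.029,0,0,0],[0.003,0.022,0.029,0,0,0]]}}

```text
t: 1.98
tool_pos: [0.4927, 0.1798, 0.0324]
eef_rot: [-0.001, 0.997, -0.078, 0.001]
force: [0.3, 1.0, -0.2]
finger_gap: 0.0007
grasp_force: 0.0
```

Emit:
{"name": "jog_arm", "arguments": {"commands": [[0,0.003,0,0,0,0],[0,0.006,0,0,0,0],[0,0.009,0,0,0,0],[0,0.012,0,0,0,0],[0,0.016,0,0,0,0]]}}

```text
t: 2.6
tool_pos: [0.4899, 0.164, 0.0313]
eef_rot: [0.0, 0.997, -0.078, -0.0]
force: [-0.3, 0.4, -1.4]
finger_gap: 0.0003
grasp_force: 0.0
```

```bash
python3 -c "
from h import *
st((-.03,.143,.03))"
```

```text
t 2.6 tcp_box [-0.0345  0.2044  0.0313] F_box [-0.3177  0.3708 -1.3669] rotvec to align deg [ 0.0047  0.0029 -0.003 ] gap 0.0003394916120943142
 shift to (-0.03, 0.143, 0.03) [0.0045 0.0614 0.0013]
```

Emit:
{"name": "jog_arm", "arguments": {"commands": [[0,0.004,0,0,0,0],[0,0.008,0,0,0,0],[0,0.012,0,0,0,0],[0,0.016,0,0,0,0],[0,0.02,0,0,0,0]]}}

```text
t: 3.22
tool_pos: [0.4868, 0.1442, 0.0313]
eef_rot: [-0.0, 0.997, -0.078, -0.0]
force: [0.5, 0.9, -0.6]
finger_gap: 0.0003
grasp_force: 0.0
```

Emit:
{"name": "jog_arm", "arguments": {"commands": [[0,0.004,0,0,0,0],[0,0.008,0,0,0,0],[0,0.012,0,0,0,0],[0,0.016,0,0,0,0],[0,0.02,0,0,0,0]]}}

```text
t: 3.85
tool_pos: [0.4837, 0.1244, 0.0314]
eef_rot: [-0.0, 0.997, -0.078, 0.0]
force: [-0.2, -0.0, 0.1]
finger_gap: 0.0008
grasp_force: 0.0
```

```bash
python3 -c "
from h import *;import cv2
st((-.03,.143,.03));cv2.imwrite('pics/top1.png',cv2.resize(get_image('top')[130:280,180:380,::-1],None,fx=4,fy=4))"
```

```text
t 3.85 tcp_box [-0.0345  0.1643  0.0314] F_box [-0.2383 -0.0563  0.0865] rotvec to align deg [-0.0022 -0.0029 -0.0117] gap 0.0007597867778679479
 shift to (-0.03, 0.143, 0.03) [0.0045 0.0213 0.0014]
```

View pics/top1.png

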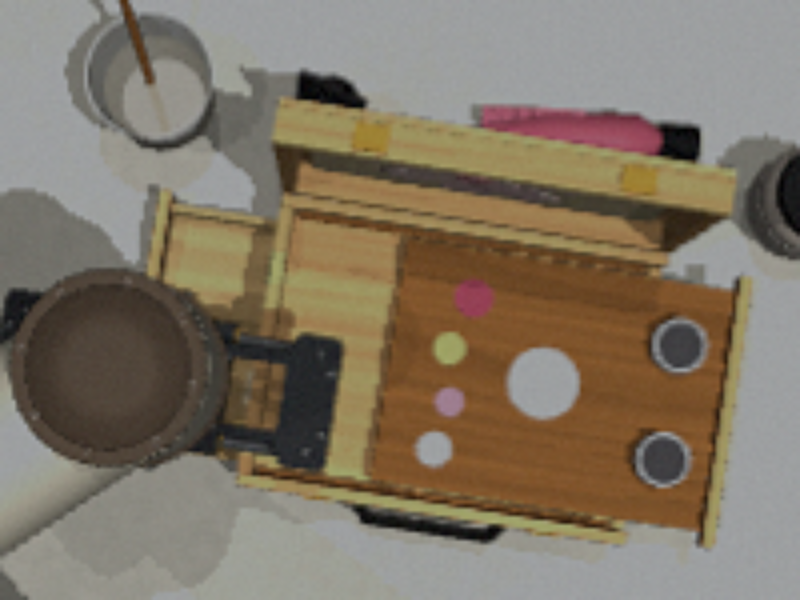

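The crop shows the drawer front's far end still at (160,190), so the drawer has not moved, and the gripper body spans (15,315)–(320,400). I'll check the TCP projection against that before pushing further.

Run:
```python
from h import *
p=observe()["tool_pos"]; print(p)
for z in(0,.07,.12,.2): print(z,(proj("top",[p+[0,0,z]])-[180,130])*4)
c,s=np.cos(B[2]),np.sin(B[2])
for y in(.198,.19,.15,.128):
  for x in (-.084,.084): print(y,x,(proj("top",[[B[0]+c*x-s*y,B[1]+s*x+c*y,.045]])-[180,130])*4)
cv2.imwrite("pics/side1.png",cv2.resize(get_image("side")[95:295,170:370,::-1],None,fx=3,fy=3))
```

```text
[0.48338775 0.1240291  0.03130415]
0 [[184.2880918 382.8211167]]
0.07 [[174.28873856 380.59146986]]
0.12 [[166.33037202 378.8163258 ]]
0.2 [[151.89150606 375.59433377]]
0.198 -0.084 [[115.76747371 452.18774316]]
0.198 0.084 [[158.77695748 186.7678473 ]]
0.19 -0.084 [[128.44152768 454.18341126]]
0.19 0.084 [[171.35517508 188.71052858]]
0.15 -0.084 [[191.89563882 464.14391354]]
0.15 0.084 [[234.32099205 198.44970643]]
0.128 -0.084 [[226.84178769 469.60750024]]
0.128 0.084 [[268.99246402 203.82255733]]
```

View pics/side1.png

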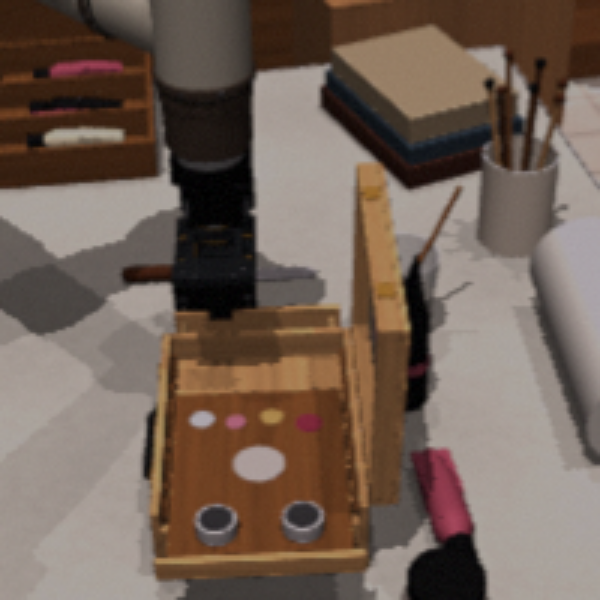

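Run:
```python
from h import *
p=observe()["tool_pos"]
c,s=np.cos(B[2]),np.sin(B[2])
for z in(0,.02,.07,.12): print(z,(proj("side",[p+[0,0,z]])-[170,95])*3)
for v in[(-.03,.12,.075),(-.03,.198,.045),(-.084,.198,.045),(.084,.198,.045)]: print(v,(proj("side",[[B[0]+c*v[0]-s*v[1],B[1]+s*v[0]+c*v[1],v[2]]])-[170,95])*3)
i=get_image("side")[165:225,220:280,::-1]; cv2.imwrite("pics/side2.png",cv2.resize(i,None,fx=10,fy=10,interpolation=cv2.INTER_CUBIC))
```

```text
0 [[221.90387586 339.00217306]]
0.02 [[220.77633404 323.12651145]]
0.07 [[217.86953327 282.13165412]]
0.12 [[214.83086992 239.17254907]]
(-0.03, 0.12, 0.075) [[223.86792398 331.34791285]]
(-0.03, 0.198, 0.045) [[225.96210965 307.52489147]]
(-0.084, 0.198, 0.045) [[172.60655996 309.61326258]]
(0.084, 0.198, 0.045) [[338.37766871 303.13998123]]
```

View pics/side2.png

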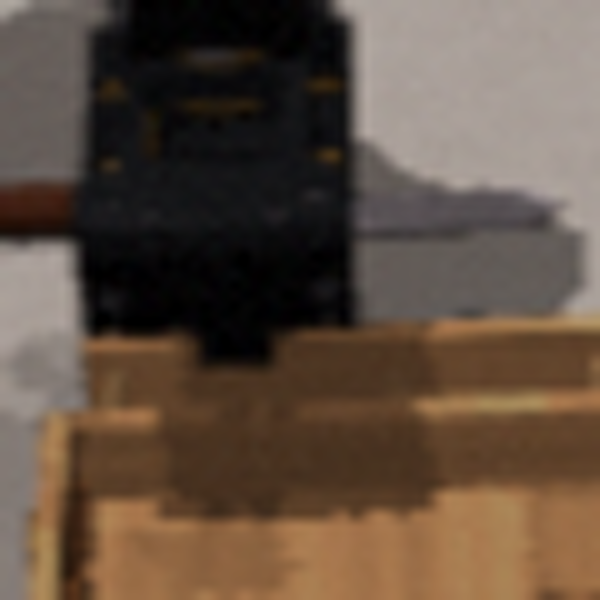

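The close-up shows the visible fingertip ending at (235,365) in the crop, which puts the closed fingertips near z≈0.055, about 24 mm above the TCP. They passed over the drawer front without touching it. I'll back out, then go lower outside the drawer.

Emit:
{"name": "jog_arm", "arguments": {"commands": [[0,-0.01,-0.012,0,0,0],[0,-0.035,-0.012,0,0,0],[0.002,-0.06,-0.012,0,0,0],[0.003,-0.076,-0.005,0,0,0],[0.003,-0.076,0.01,0,0,0]]}}

```text
t: 4.62
tool_pos: [0.499, 0.2012, 0.0206]
eef_rot: [-0.0, 0.997, -0.077, 0.0]
force: [-0.6, -0.4, -0.6]
finger_gap: 0.0003
grasp_force: 0.0
```

Emit:
{"name": "jog_arm", "arguments": {"commands": [[0,0,0.003,0,0,0],[0,0,0.006,0,0,0],[0,0,0.009,0,0,0],[0,0,0.011,0,0,0],[0,0,0.011,0,0,0]]}}

```text
t: 5.25
tool_pos: [0.4986, 0.1991, 0.0104]
eef_rot: [-0.0, 0.997, -0.078, 0.0]
force: [-0.1, -0.1, -0.1]
finger_gap: 0.0004
grasp_force: 0.0
```

```bash
python3 -c "
from h import *;import cv2
st((-.03,.213,.03));
a=get_image('side')[165:225,200:280,::-1];cv2.imwrite('pics/side3.png',cv2.resize(a,None,fx=10,fy=10))
print((proj('side',[observe()['tool_pos']])-[200,165])*10)"
```

```text
t 5.25 tcp_box [-0.0314  0.2404  0.0104] F_box [-0.1014 -0.0675 -0.0934] rotvec to align deg [-0.0049 -0.0032 -0.0268] gap 0.00044447613136515033
 shift to (-0.03, 0.213, 0.03) [ 0.0015  0.0274 -0.0196]
[[455.3498 332.0559]]
```

View pics/side3.png

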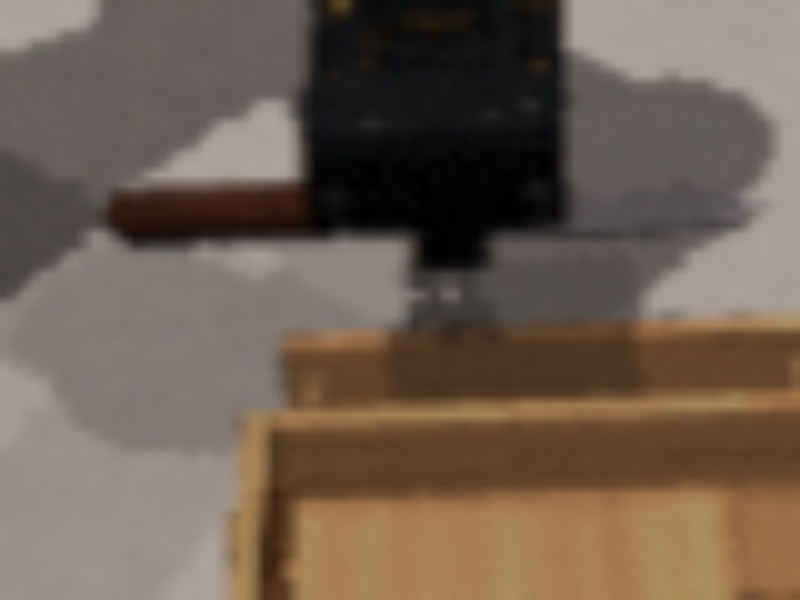

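The crop shows a grey fingertip down to about row 330 at column 450, matching the projected TCP. I'll push slightly lower and watch the force.

Emit:
{"name": "jog_arm", "arguments": {"commands": [[0,0.005,-0.003,0,0,0],[0,0.011,-0.003,0,0,0],[0,0.017,-0.003,0,0,0],[0,0.022,-0.003,0,0,0],[0,0.026,-0.003,0,0,0]]}}

```text
t: 5.92
tool_pos: [0.4944, 0.1731, 0.0133]
eef_rot: [0.0, 0.997, -0.078, -0.0]
force: [0.6, -0.3, 0.5]
finger_gap: 0.0002
grasp_force: 0.0
```

Emit:
{"name": "jog_arm", "arguments": {"commands": [[0,0.003,0,0,0,0],[0,0.006,0,0,0,0],[0,0.009,0,0,0,0],[0,0.012,0,0,0,0],[0,0.015,0,0,0,0]]}}

```text
t: 6.55
tool_pos: [0.4921, 0.1586, 0.0133]
eef_rot: [0.0, 0.997, -0.078, -0.0]
force: [0.2, -0.6, 0.4]
finger_gap: 0.0004
grasp_force: 0.0
```

```bash
python3 -c "
from h import *;import cv2
st((-.03,.143,.014));a=get_image('top');cv2.imwrite('pics/t2.png',a[:,:,::-1]); r=cv2.imread('pics/top0.png')[:,:,::-1].astype(int)
print(a[180:184,212:232].sum(2)); print(r[180:184,212:232].sum(2))"
```

```text
t 6.55 tcp_box [-0.0315  0.1993  0.0133] F_box [ 0.2923 -0.5365  0.4409] rotvec to align deg [ 0.0049  0.0038 -0.0095] gap 0.0004289405805117313
 shift to (-0.03, 0.143, 0.014) [ 0.0015  0.0563 -0.0007]
[[471 469 479 468 359 329 329 290 420 394 272 189 288 336 371 474 481 493
  490 489]
 [486 482 484 454 320 332 323 335 417 376 267 367 383 384 362 399 366 357
  371 358]
 [478 481 487 464 323 337 343 373 416 378 215 343 372 416 407 398 394 390
  392 379]
 [481 480 478 464 324 339 346 415 411 371 127 226 216 231 232 247 306 349
  355 409]]
[[446 445 444 431 332 307 301 279 389 361 279 173 265 313 351 449 442 459
  450 453]
 [444 445 447 433 300 316 304 303 389 364 247 346 364 361 342 365 346 342
  354 341]
 [447 445 459 432 301 312 318 342 380 346 192 334 348 376 371 366 366 363
  362 363]
 [444 437 458 433 305 313 339 388 396 354 117 203 195 209 214 230 283 324
  343 374]]
```

The drawer still has not moved, and comparing the visible tip with its projection says the real fingertips sit about 35 mm above the reported TCP. I'll back off and find the table by a gentle touch.

Emit:
{"name": "jog_arm", "arguments": {"commands": [[0,-0.01,-0.004,0,0,0],[0,-0.025,-0.004,0,0,0],[0,-0.038,-0.002,0,0,0],[0,-0.042,0.004,0,0,0],[0,-0.042,0.009,0,0,0]]}}

```text
t: 7.22
tool_pos: [0.4983, 0.2005, 0.0035]
eef_rot: [0.0, 0.997, -0.078, -0.0]
force: [-0.9, -0.2, 0.7]
finger_gap: -0.0
grasp_force: 0.0
```

Emit:
{"name": "jog_arm", "arguments": {"commands": [[0,0,0.001,0,0,0],[0,0,0.002,0,0,0],[0,0,0.003,0,0,0],[0,0,0.004,0,0,0],[0,0,0.005,0,0,0]]}}

```text
t: 7.85
tool_pos: [0.4987, 0.2002, -0.0006]
eef_rot: [-0.0, 0.997, -0.078, 0.0]
force: [-1.0, 0.3, 0.6]
finger_gap: 0.0002
grasp_force: 0.0
```

Emit:
{"name": "jog_arm", "arguments": {"commands": [[0,0,0.002,0,0,0],[0,0,0.004,0,0,0],[0,0,0.006,0,0,0],[0,0,0.008,0,0,0],[0,0,0.01,0,0,0]]}}

```text
t: 8.48
tool_pos: [0.4987, 0.2003, -0.0108]
eef_rot: [0.0, 0.997, -0.078, 0.0]
force: [0.4, -0.1, -0.3]
finger_gap: 0.0005
grasp_force: 0.0
```

```bash
python3 -c "
from h import *;import cv2
st();print(observe()['force'])"
```

```text
t 8.47 tcp_box [-0.0315  0.2415 -0.0108] F_box [ 0.3999  0.0013 -0.2928] rotvec to align deg [ 0.001  -0.0009 -0.0095] gap 0.0005386514618254971
[ 0.3952 -0.061  -0.2928]
```

Reported z is -0.011 with no contact, so the offset is real. I'll continue down gently.

Emit:
{"name": "jog_arm", "arguments": {"commands": [[0,0,0.002,0,0,0],[0,0,0.004,0,0,0],[0,0,0.006,0,0,0],[0,0,0.008,0,0,0],[0,0,0.01,0,0,0]]}}

```text
t: 9.1
tool_pos: [0.4987, 0.2003, -0.0208]
eef_rot: [-0.0, 0.997, -0.078, 0.0]
force: [-0.3, -1.1, -0.2]
finger_gap: 0.0004
grasp_force: 0.0
```

Emit:
{"name": "jog_arm", "arguments": {"commands": [[0,0,0.001,0,0,0],[0,0,0.002,0,0,0],[0,0,0.003,0,0,0],[0,0,0.004,0,0,0],[0,0,0.005,0,0,0]]}}

```text
t: 9.72
tool_pos: [0.4987, 0.2003, -0.0257]
eef_rot: [-0.0, 0.997, -0.078, 0.0]
force: [-0.4, -1.0, 0.4]
finger_gap: 0.0004
grasp_force: 0.0
```

Emit:
{"name": "jog_arm", "arguments": {"commands": [[0,0,0.001,0,0,0],[0,0,0.002,0,0,0],[0,0,0.003,0,0,0],[0,0,0.004,0,0,0],[0,0,0.005,0,0,0]]}}

```text
t: 10.35
tool_pos: [0.4987, 0.2003, -0.0307]
eef_rot: [-0.0, 0.997, -0.078, 0.0]
force: [-0.2, 0.4, 0.3]
finger_gap: 0.0007
grasp_force: 0.0
```

Emit:
{"name": "jog_arm", "arguments": {"commands": [[0,0,0.001,0,0,0],[0,0,0.002,0,0,0],[0,0,0.003,0,0,0]]}}

```text
t: 10.72
tool_pos: [0.4987, 0.2003, -0.0318]
eef_rot: [0.0, 0.997, -0.078, 0.0]
force: [-5.6, -0.3, 18.8]
finger_gap: 0.0006
grasp_force: 9.3
```

Table contact came at reported z ≈ -0.0315, so true tip height = reported + 0.0315. Raising to a tip height of about 22 mm and pushing the drawer.

Emit:
{"name": "jog_arm", "arguments": {"commands": [[0,0,-0.012,0,0,0],[0,0.002,-0.024,0,0,0],[0,0.01,-0.024,0,0,0],[0,0.016,-0.024,0,0,0],[0,0.021,-0.024,0,0,0]]}}

```text
t: 11.35
tool_pos: [0.4949, 0.1787, -0.0101]
eef_rot: [0.0, 0.997, -0.078, -0.0]
force: [-0.7, 0.0, 0.8]
finger_gap: 0.0005
grasp_force: 0.0
```

Emit:
{"name": "jog_arm", "arguments": {"commands": [[0,0.003,0,0,0,0],[0,0.006,0,0,0,0],[0,0.009,0,0,0,0],[0,0.012,0,0,0,0],[0,0.015,0,0,0,0]]}}

```text
t: 11.98
tool_pos: [0.4932, 0.165, -0.0096]
eef_rot: [-0.0, 0.997, -0.078, 0.0]
force: [-0.5, 2.2, -0.6]
finger_gap: 0.0007
grasp_force: 0.7
```

```bash
python3 -c "
from h import *
st()
a=get_image('top').astype(int); print(a[180:184,212:232].sum(2))"
```

```text
t 11.97 tcp_box [-0.0314  0.2058 -0.0096] F_box [-0.797   2.0965 -0.6354] rotvec to align deg [-0.0366 -0.0202 -0.0065] gap 0.0007068044875646141
[[478 475 469 479 474 477 464 323 342 367 424 374 140 183 387 478 480 473
  481 483]
 [478 475 475 475 484 465 356 330 349 415 408 378 241 355 369 393 367 356
  351 361]
 [478 487 478 482 484 463 327 332 356 424 414 381 260 399 406 401 392 392
  388 386]
 [478 476 479 485 485 458 326 330 330 421 409 376 158 232 229 250 306 349
  364 413]]
```

Contact: 2 N and the drawer front has moved.

Emit:
{"name": "jog_arm", "arguments": {"commands": [[0,0.004,0,0,0,0],[0,0.008,0,0,0,0],[0,0.012,0,0,0,0],[0,0.016,0,0,0,0],[0,0.02,0,0,0,0]]}}

```text
t: 12.65
tool_pos: [0.49, 0.1447, -0.0096]
eef_rot: [-0.0, 0.997, -0.078, 0.0]
force: [0.4, 1.6, 0.1]
finger_gap: 0.0005
grasp_force: 0.8
```

Emit:
{"name": "jog_arm", "arguments": {"commands": [[0,0.004,0,0,0,0],[0,0.008,0,0,0,0],[0,0.012,0,0,0,0],[0,0.016,0,0,0,0],[0,0.02,0,0,0,0]]}}

```text
t: 13.28
tool_pos: [0.4868, 0.1249, -0.0096]
eef_rot: [-0.0, 0.997, -0.078, 0.0]
force: [1.2, 1.6, 0.0]
finger_gap: 0.0006
grasp_force: 0.8
```

Emit:
{"name": "jog_arm", "arguments": {"commands": [[0,0.003,0,0,0,0],[0,0.006,0,0,0,0],[0,0.009,0,0,0,0],[0,0.012,0,0,0,0],[0,0.014,0,0,0,0]]}}

```text
t: 13.9
tool_pos: [0.4846, 0.1112, -0.0096]
eef_rot: [0.0, 0.997, -0.078, -0.0]
force: [0.6, 1.6, 0.1]
finger_gap: 0.0004
grasp_force: 0.8
```

```bash
python3 -c "
from h import *
st()"
```

```text
t 13.9 tcp_box [-0.0315  0.1513 -0.0096] F_box [0.3301 1.6706 0.0935] rotvec to align deg [ 0.0018  0.0016 -0.0148] gap 0.0003795946488623211
```

Emit:
{"name": "jog_arm", "arguments": {"commands": [[0,0.0015,0,0,0,0],[0,0.003,0,0,0,0],[0,0.0045,0,0,0,0],[0,0.006,0,0,0,0],[0,0.007,0,0,0,0]]}}

```text
t: 14.52
tool_pos: [0.4835, 0.1044, -0.0096]
eef_rot: [0.0, 0.997, -0.078, -0.0]
force: [-0.5, 1.8, -0.0]
finger_gap: 0.0005
grasp_force: 0.8
```

Emit:
{"name": "jog_arm", "arguments": {"commands": [[0,0.0005,0,0,0,0],[0,0.001,0,0,0,0],[0,0.0015,0,0,0,0],[0,0.002,0,0,0,0]]}}

```text
t: 15.02
tool_pos: [0.4832, 0.1025, -0.0097]
eef_rot: [0.0, 0.997, -0.078, -0.0]
force: [-0.2, 0.5, 0.5]
finger_gap: 0.0004
grasp_force: 0.8
```

Emit:
{"name": "jog_arm", "arguments": {"commands": [[0,0.0006,0,0,0,0],[0,0.0012,0,0,0,0],[0,0.0018,0,0,0,0]]}}

```text
t: 15.4
tool_pos: [0.4829, 0.1007, -0.0096]
eef_rot: [0.0, 0.997, -0.078, -0.0]
force: [-0.5, 1.9, 1.1]
finger_gap: 0.0001
grasp_force: 0.8
```

Emit:
{"name": "jog_arm", "arguments": {"commands": [[0,0.0006,0,0,0,0],[0,0.0012,0,0,0,0],[0,0.0012,0,0,0,0]]}}

```text
t: 15.78
tool_pos: [0.4828, 0.0997, -0.0096]
eef_rot: [-0.0, 0.997, -0.078, 0.0]
force: [-1.5, 3.2, 0.8]
finger_gap: 0.0006
grasp_force: 1.4
```

Emit:
{"name": "jog_arm", "arguments": {"commands": [[0,0.0003,0,0,0,0],[0,0.0006,0,0,0,0],[0,0.0006,0,0,0,0]]}}

```text
t: 16.15
tool_pos: [0.4829, 0.0996, -0.0096]
eef_rot: [-0.0, 0.997, -0.078, 0.0]
force: [-1.2, 6.1, 0.5]
finger_gap: 0.0001
grasp_force: 2.6
```

```bash
python3 -c "
from h import *
st()"
```

```text
t 16.15 tcp_box [-0.0314  0.1396 -0.0096] F_box [-2.1809  5.8385  0.4512] rotvec to align deg [-0.0598 -0.0311 -0.0099] gap 0.00011782148617745414
```

The drawer is home: 6 N and the tip has stopped. Backing off, then rising over the box to the palette side.

Emit:
{"name": "jog_arm", "arguments": {"commands": [[0,-0.004,0,0,0,0],[0,-0.02,0,0,0,0],[0,-0.022,-0.04,0,0,0],[0,-0.022,-0.09,0,0,0],[0,-0.02,-0.13,0,0,0]]}}

```text
t: 16.77
tool_pos: [0.4863, 0.1194, 0.1223]
eef_rot: [-0.0, 0.997, -0.078, 0.001]
force: [1.2, 0.4, -0.7]
finger_gap: 0.0002
grasp_force: 0.0
```

Emit:
{"name": "jog_arm", "arguments": {"commands": [[0,0.05,0,0,0,0],[0,0.11,0,0,0,0],[0,0.17,0,0,0,0],[0,0.23,0,0,0,0],[0,0.29,0,0,0,0]]}}

```text
t: 17.4
tool_pos: [0.4405, -0.1693, 0.1206]
eef_rot: [0.0, 0.997, -0.078, 0.0]
force: [1.3, 0.9, -0.2]
finger_gap: 0.0009
grasp_force: 0.0
```

Emit:
{"name": "jog_arm", "arguments": {"commands": [[0,0.05,0,0,0,0],[0,0.085,0,0,0,0],[0,0.09,0.0,0,0,0],[0,0.09,0,0,0,0]]}}

```text
t: 17.9
tool_pos: [0.4266, -0.2564, 0.1202]
eef_rot: [-0.0, 0.997, -0.078, -0.0]
force: [-0.5, 0.2, 0.9]
finger_gap: 0.0005
grasp_force: 0.0
```

```bash
python3 -c "
from h import *
st((-.02,-.205,.03))
a=get_image('top');cv2.imwrite('pics/t3.png',a[:,:,::-1])
for v in((-.09,.12,.075),(-.09,-.12,.075)):
  c,s=np.cos(B[2]),np.sin(B[2]);print(proj('top',[[B[0]+c*v[0]-s*v[1],B[1]+s*v[0]+c*v[1],v[2]]]))
# box shift vs first picture: template match of rim left/near corner and palette discs
r=cv2.imread('pics/top0.png');b=a[:,:,::-1].copy()
for (u,v,w,h) in((248,185,20,60),(236,240,30,15),(265,244,45,22)):
  m=cv2.matchTemplate(cv2.resize(b[v-6:v+h+6,u-6:u+w+6],None,fx=5,fy=5,interpolation=2),cv2.resize(r[v:v+h,u:u+w],None,fx=5,fy=5,interpolation=2),5);_,q,_,l=cv2.minMaxLoc(m);print(q,(np.array(l)-30)/5)"
```

```text
t 17.9 tcp_box [-0.0316 -0.2208  0.1202] F_box [-0.5322  0.158   0.8586] rotvec to align deg [-0.0029  0.034  -0.0322] gap 0.00046904093419256434
 shift to (-0.02, -0.205, 0.03) [ 0.0117 -0.0158  0.0902]
[[238.8231 250.7108]]
[[336.5407 265.7   ]]
0.7066584229469299 [0.2 0. ]
0.7960218787193298 [0.2 0. ]
0.93451988697052 [0. 0.]
```

Box unmoved. Descending beside the palette lip to a tip height of about 63 mm.

Emit:
{"name": "jog_arm", "arguments": {"commands": [[0.01,0,0.03,0,0,0],[0.015,0,0.06,0,0,0],[0.02,0,0.082,0,0,0],[0.02,-0.005,0.089,0,0,0],[0.02,-0.012,0.089,0,0,0]]}}

```text
t: 18.58
tool_pos: [0.4483, -0.2469, 0.0314]
eef_rot: [0.0, 0.997, -0.078, -0.0]
force: [0.2, -0.8, 1.2]
finger_gap: 0.0004
grasp_force: 0.0
```

Emit:
{"name": "jog_arm", "arguments": {"commands": [[0,-0.004,0,0,0,0],[0,-0.008,0,0,0,0],[0,-0.012,0,0,0,0],[0,-0.016,0,0,0,0],[0,-0.02,0,0,0,0]]}}

```text
t: 19.2
tool_pos: [0.4513, -0.228, 0.0314]
eef_rot: [0.0, 0.997, -0.078, 0.0]
force: [-0.1, 0.3, -0.3]
finger_gap: 0.0004
grasp_force: 0.0
```

Emit:
{"name": "jog_arm", "arguments": {"commands": [[0,-0.004,0,0,0,0],[0,-0.008,0,0,0,0],[0,-0.012,0,0,0,0],[0,-0.016,0,0,0,0],[0,-0.02,0,0,0,0]]}}

```text
t: 19.82
tool_pos: [0.4545, -0.2082, 0.0313]
eef_rot: [0.0, 0.997, -0.078, 0.0]
force: [-0.2, -1.4, -1.8]
finger_gap: 0.0
grasp_force: 0.6
```

```bash
python3 -c "
from h import *
st()"
```

```text
t 19.82 tcp_box [-0.0116 -0.1689  0.0313] F_box [ 0.0315 -1.3662 -1.7655] rotvec to align deg [ 0.0044 -0.0031 -0.0128] gap 4.785217410069152e-05
```

Emit:
{"name": "jog_arm", "arguments": {"commands": [[0,-0.003,0,0,0,0],[0,-0.007,0,0,0,0],[0,-0.011,0,0,0,0],[0,-0.015,0,0,0,0],[0,-0.018,0,0,0,0]]}}

```text
t: 20.45
tool_pos: [0.4573, -0.1904, 0.0314]
eef_rot: [0.0, 0.997, -0.078, 0.0]
force: [0.3, -1.3, -0.2]
finger_gap: 0.0004
grasp_force: 0.6
```

Emit:
{"name": "jog_arm", "arguments": {"commands": [[0,-0.0015,0,0,0,0],[0,-0.003,0,0,0,0],[0,-0.0045,0,0,0,0],[0,-0.006,0,0,0,0],[0,-0.007,0,0,0,0]]}}

```text
t: 21.08
tool_pos: [0.4584, -0.1837, 0.0314]
eef_rot: [0.0, 0.997, -0.078, 0.0]
force: [0.3, -1.5, -1.0]
finger_gap: 0.0004
grasp_force: 0.6
```

Emit:
{"name": "jog_arm", "arguments": {"commands": [[0,-0.0006,0,0,0,0],[0,-0.0012,0,0,0,0],[0,-0.0018,0,0,0,0],[0,-0.0024,0,0,0,0]]}}

```text
t: 21.58
tool_pos: [0.4587, -0.1813, 0.0314]
eef_rot: [0.0, 0.997, -0.078, 0.0]
force: [0.4, -1.4, -0.3]
finger_gap: 0.0005
grasp_force: 0.6
```

```bash
python3 -c "
from h import *
st()"
```

```text
t 21.57 tcp_box [-0.0115 -0.1417  0.0314] F_box [ 0.62   -1.3266 -0.3403] rotvec to align deg [-0.0002 -0.0064 -0.0128] gap 0.0005410565024409456
```

Emit:
{"name": "jog_arm", "arguments": {"commands": [[0,-0.0006,0,0,0,0],[0,-0.0012,0,0,0,0],[0,-0.0016,0,0,0,0]]}}

```text
t: 21.95
tool_pos: [0.459, -0.1797, 0.0314]
eef_rot: [-0.0, 0.997, -0.078, 0.0]
force: [0.9, -1.7, -0.7]
finger_gap: 0.0007
grasp_force: 0.6
```

Emit:
{"name": "jog_arm", "arguments": {"commands": [[0,-0.0005,0,0,0,0],[0,-0.001,0,0,0,0],[0,-0.001,0,0,0,0]]}}

```text
t: 22.32
tool_pos: [0.4591, -0.1787, 0.0314]
eef_rot: [-0.0, 0.997, -0.078, 0.0]
force: [0.9, -1.1, -0.8]
finger_gap: 0.0008
grasp_force: 0.4
```

Emit:
{"name": "jog_arm", "arguments": {"commands": [[0,-0.0005,0,0,0,0],[0,-0.001,0,0,0,0],[0,-0.001,0,0,0,0]]}}

```text
t: 22.7
tool_pos: [0.4593, -0.1777, 0.0314]
eef_rot: [-0.0, 0.997, -0.078, -0.0]
force: [0.2, -1.1, -0.0]
finger_gap: 0.0004
grasp_force: 0.4
```

Emit:
{"name": "jog_arm", "arguments": {"commands": [[0,-0.0005,0,0,0,0],[0,-0.001,0,0,0,0],[0,-0.001,0,0,0,0]]}}

```text
t: 23.08
tool_pos: [0.4595, -0.1768, 0.0314]
eef_rot: [-0.0, 0.997, -0.078, 0.0]
force: [-0.1, -0.3, -0.4]
finger_gap: 0.0006
grasp_force: 0.5
```

Emit:
{"name": "jog_arm", "arguments": {"commands": [[0,-0.0005,0,0,0,0],[0,-0.001,0,0,0,0],[0,-0.001,0,0,0,0]]}}

```text
t: 23.45
tool_pos: [0.4596, -0.1758, 0.0314]
eef_rot: [-0.0, 0.997, -0.078, 0.0]
force: [1.1, -1.4, 0.8]
finger_gap: 0.0001
grasp_force: 0.4
```

Emit:
{"name": "jog_arm", "arguments": {"commands": [[0,-0.0005,0,0,0,0],[0,-0.001,0,0,0,0],[0,-0.001,0,0,0,0]]}}

```text
t: 23.82
tool_pos: [0.4597, -0.1749, 0.0314]
eef_rot: [0.0, 0.997, -0.078, -0.0]
force: [0.6, -0.5, 0.2]
finger_gap: 0.0006
grasp_force: 0.7
```

```bash
python3 -c "
from h import *
st()
a=get_image('top');cv2.imwrite('pics/t4.png',a[:,:,::-1])
r=cv2.imread('pics/top0.png');b=a[:,:,::-1].copy()
for (u,v,w,h) in((248,185,20,60),(236,240,30,15),(265,244,45,22)):
  m=cv2.matchTemplate(cv2.resize(b[v-6:v+h+6,u-6:u+w+6],None,fx=5,fy=5,interpolation=2),cv2.resize(r[v:v+h,u:u+w],None,fx=5,fy=5,interpolation=2),5);_,q,_,l=cv2.minMaxLoc(m);print(q,(np.array(l)-30)/5)"
```

```text
t 23.82 tcp_box [-0.0116 -0.1351  0.0314] F_box [ 0.6614 -0.4195  0.1501] rotvec to align deg [ 0.003   0.0009 -0.009 ] gap 0.000580822337427562
0.30040568113327026 [6. 6.]
0.3230433464050293 [0.  0.2]
0.17514966428279877 [-6.  -3.2]
```

Emit:
{"name": "jog_arm", "arguments": {"commands": [[0,-0.0005,0,0,0,0],[0,-0.001,0,0,0,0],[0,-0.001,0,0,0,0]]}}

```text
t: 24.25
tool_pos: [0.4597, -0.1747, 0.0314]
eef_rot: [0.001, 0.997, -0.078, -0.0]
force: [-0.1, -6.3, 0.2]
finger_gap: 0.0006
grasp_force: 3.3
```

```bash
python3 -c "
from h import *
st()
a=get_image('side');cv2.imwrite('pics/side5.png',cv2.resize(a[185:305,200:340,::-1],None,fx=5,fy=5,interpolation=2))
"
```

```text
t 24.25 tcp_box [-0.0116 -0.135   0.0314] F_box [ 0.8374 -6.2724  0.1517] rotvec to align deg [0.0694 0.0144 0.0001] gap 0.0006257272217296029
```

View pics/side5.png

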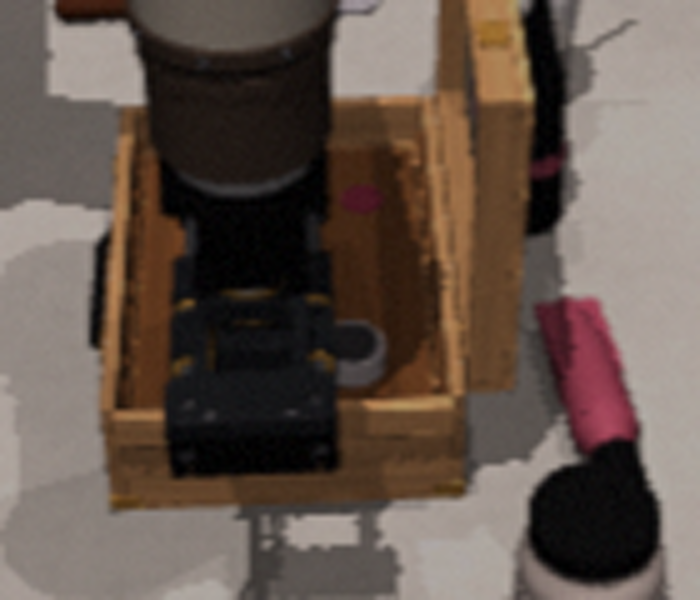

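The picture shows the palette lip flush at (115–460, 410), and 6 N confirms it is home. Backing off, then rising and going over behind the lid.

Emit:
{"name": "jog_arm", "arguments": {"commands": [[0,0.004,0,0,0,0],[0,0.02,0,0,0,0],[0,0.024,-0.05,0,0,0],[0,0.024,-0.11,0,0,0],[0,0.024,-0.17,0,0,0]]}}

```text
t: 24.92
tool_pos: [0.4555, -0.1981, 0.2031]
eef_rot: [-0.0, 0.997, -0.078, -0.0]
force: [1.4, -0.5, -0.6]
finger_gap: 0.0004
grasp_force: 0.0
```

Emit:
{"name": "jog_arm", "arguments": {"commands": [[0,0,-0.05,0,0,0],[0.02,-0.03,-0.075,0,0,0],[0.07,-0.065,-0.075,0,0,0],[0.115,-0.1,-0.075,0,0,0],[0.155,-0.135,-0.075,0,0,0]]}}

```text
t: 25.55
tool_pos: [0.6316, -0.0881, 0.276]
eef_rot: [-0.0, 0.997, -0.078, -0.0]
force: [-0.3, -0.4, 0.4]
finger_gap: 0.0002
grasp_force: 0.0
```

```bash
python3 -c "
from h import *
st((.155,0,.27),(.155,0,.19))"
```

```text
t 25.55 tcp_box [ 0.1446 -0.0227  0.276 ] F_box [-0.2006 -0.4033  0.3677] rotvec to align deg [-0.0229  0.0361 -0.0353] gap 0.00018844185465013356
 shift to (0.155, 0, 0.27) [ 0.0103 -0.0227  0.006 ]
 shift to (0.155, 0, 0.19) [ 0.0104 -0.0226  0.086 ]
```

Emit:
{"name": "jog_arm", "arguments": {"commands": [[0.008,-0.01,0,0,0,0],[0.008,-0.02,0.025,0,0,0],[0.008,-0.02,0.055,0,0,0],[0.008,-0.02,0.08,0,0,0],[0.008,-0.02,0.088,0,0,0]]}}

```text
t: 26.18
tool_pos: [0.6397, -0.0707, 0.1867]
eef_rot: [0.0, 0.997, -0.079, -0.002]
force: [-0.7, -0.2, 0.6]
finger_gap: 0.0004
grasp_force: 0.0
```

Emit:
{"name": "jog_arm", "arguments": {"commands": [[-0.004,0,0,0,0,0],[-0.008,0,0,0,0,0],[-0.012,0,0,0,0,0],[-0.016,0,0,0,0,0],[-0.02,0,0,0,0,0]]}}

```text
t: 26.8
tool_pos: [0.6213, -0.0666, 0.1887]
eef_rot: [-0.0, 0.997, -0.078, 0.0]
force: [0.4, 0.2, 0.6]
finger_gap: 0.0004
grasp_force: 0.0
```

```bash
python3 -c "
from h import *
st()"
```

```text
t 26.8 tcp_box [ 0.1312 -0.003   0.1887] F_box [0.3963 0.2438 0.6079] rotvec to align deg [-0.0061 -0.0259 -0.0022] gap 0.00042654811078372313
```

```bash
python3 -c "
import numpy as np
S=.145
for t in np.r_[1.587,np.arange(1.55,-.01,-.05)]:
  print(round(t,3),np.round([.0995-S*np.cos(t)+.024*np.sin(t)-.1312, -(.075+S*np.sin(t)+.024*np.cos(t)-.0315-.1887)],4))"
```

```text
1.587 [-0.0054  0.0006]
1.55 [-0.0107 -0.0003]
1.5 [-0.018  -0.0011]
1.45 [-0.0253 -0.0016]
1.4 [-0.0327 -0.0018]
1.35 [-0.04   -0.0015]
1.3 [-0.0474 -0.0009]
1.25 [-0.0546  0.    ]
1.2 [-0.0619  0.0014]
1.15 [-0.069  0.003]
1.1 [-0.0761  0.0051]
1.05 [-0.083   0.0075]
1.0 [-0.0898  0.0102]
0.95 [-0.0965  0.0133]
0.9 [-0.103   0.0167]
0.85 [-0.1094  0.0204]
0.8 [-0.1155  0.0245]
0.75 [-0.1214  0.0288]
0.7 [-0.1271  0.0334]
0.65 [-0.1326  0.0383]
0.6 [-0.1378  0.0435]
0.55 [-0.1428  0.0489]
0.5 [-0.1474  0.0546]
0.45 [-0.1518  0.0605]
0.4 [-0.1559  0.0666]
0.35 [-0.1597  0.0729]
0.3 [-0.1631  0.0794]
0.25 [-0.1663  0.0861]
0.2 [-0.169   0.0929]
0.15 [-0.1715  0.0998]
0.1 [-0.1736  0.1068]
0.05 [-0.1753  0.114 ]
-0.0 [-0.1767  0.1212]
```

Emit:
{"name": "jog_arm", "arguments": {"commands": [[-0.003,0,0,0,0,0],[-0.006,0,0,0,0,0],[-0.01,0,0,0,0,0],[-0.014,0,-0.001,0,0,0],[-0.018,0,-0.001,0,0,0]]}}

```text
t: 27.42
tool_pos: [0.6041, -0.0639, 0.19]
eef_rot: [-0.0, 0.997, -0.078, 0.001]
force: [3.4, -1.0, 3.0]
finger_gap: 0.0008
grasp_force: 1.5
```

Emit:
{"name": "jog_arm", "arguments": {"commands": [[-0.004,0,0,0,0,0],[-0.009,0,0,0,0,0],[-0.014,0,0,0,0,0],[-0.019,0,0,0,0,0],[-0.024,0,0,0,0,0]]}}

```text
t: 28.05
tool_pos: [0.5794, -0.06, 0.189]
eef_rot: [-0.0, 0.997, -0.078, -0.0]
force: [2.3, 0.6, 0.6]
finger_gap: 0.0004
grasp_force: 1.2
```

```bash
python3 -c "
from h import *
st()"
```

```text
t 28.05 tcp_box [ 0.0888 -0.0031  0.189 ] F_box [2.1697 0.9019 0.5552] rotvec to align deg [-0.003   0.0445 -0.0139] gap 0.00040620147979358124
```

Emit:
{"name": "jog_arm", "arguments": {"commands": [[-0.005,0,0.0,0,0,0],[-0.0105,0,0.001,0,0,0],[-0.016,0,0.002,0,0,0],[-0.0215,0,0.003,0,0,0],[-0.027,0,0.004,0,0,0]]}}

```text
t: 28.68
tool_pos: [0.5528, -0.0559, 0.185]
eef_rot: [0.0, 0.997, -0.078, -0.0]
force: [2.0, -0.1, -0.1]
finger_gap: 0.0002
grasp_force: 0.9
```

Emit:
{"name": "jog_arm", "arguments": {"commands": [[-0.0055,0,0.0015,0,0,0],[-0.011,0,0.003,0,0,0],[-0.0165,0,0.005,0,0,0],[-0.022,0,0.0075,0,0,0],[-0.0275,0,0.0103,0,0,0]]}}

```text
t: 29.3
tool_pos: [0.5258, -0.0517, 0.1751]
eef_rot: [0.0, 0.997, -0.078, -0.0]
force: [1.6, -0.4, 0.9]
finger_gap: 0.0005
grasp_force: 0.8
```

```bash
python3 -c "
from h import *
st()"
```

```text
t 29.3 tcp_box [ 0.0345 -0.0032  0.1751] F_box [ 1.6199 -0.1741  0.926 ] rotvec to align deg [ 0.0094  0.0062 -0.0099] gap 0.0005429060266120713
```

Emit:
{"name": "jog_arm", "arguments": {"commands": [[-0.005,0,0.0025,0,0,0],[-0.0095,0,0.005,0,0,0],[-0.014,0,0.0078,0,0,0],[-0.0185,0,0.0107,0,0,0],[-0.0225,0,0.0137,0,0,0]]}}

```text
t: 29.92
tool_pos: [0.5037, -0.0481, 0.1611]
eef_rot: [0.0, 0.997, -0.078, -0.0]
force: [1.4, 0.2, 1.2]
finger_gap: 0.0006
grasp_force: 0.7
```

Emit:
{"name": "jog_arm", "arguments": {"commands": [[-0.004,0,0.003,0,0,0],[-0.008,0,0.0064,0,0,0],[-0.0118,0,0.0097,0,0,0],[-0.0154,0,0.013,0,0,0],[-0.0188,0,0.0165,0,0,0]]}}

```text
t: 30.55
tool_pos: [0.4852, -0.0452, 0.1446]
eef_rot: [-0.0, 0.997, -0.078, -0.0]
force: [1.0, 0.4, 1.1]
finger_gap: 0.0007
grasp_force: 0.5
```

```bash
python3 -c "
from h import *
st()"
```

```text
t 30.55 tcp_box [-0.0066 -0.0031  0.1446] F_box [0.9513 0.5793 1.1482] rotvec to align deg [-0.0011  0.0019 -0.0093] gap 0.0006824345106373127
```

Emit:
{"name": "jog_arm", "arguments": {"commands": [[-0.004,0,0.0043,0,0,0],[-0.0078,0,0.0087,0,0,0],[-0.0114,0,0.0132,0,0,0],[-0.0148,0,0.0178,0,0,0],[-0.0181,0,0.0225,0,0,0]]}}

```text
t: 31.18
tool_pos: [0.4673, -0.0424, 0.122]
eef_rot: [0.0, 0.997, -0.078, -0.0]
force: [0.4, -0.4, 0.9]
finger_gap: 0.0005
grasp_force: 0.4
```

Emit:
{"name": "jog_arm", "arguments": {"commands": [[-0.003,0,0.005,0,0,0],[-0.006,0,0.0101,0,0,0],[-0.0085,0,0.0154,0,0,0],[-0.011,0,0.0205,0,0,0],[-0.0128,0,0.025,0,0,0]]}}

```text
t: 31.8
tool_pos: [0.4546, -0.0405, 0.0969]
eef_rot: [0.0, 0.997, -0.078, -0.0]
force: [-0.7, -0.9, 0.3]
finger_gap: 0.0003
grasp_force: 0.4
```

```bash
python3 -c "
from h import *
st()"
```

```text
t 31.8 tcp_box [-0.0376 -0.0031  0.0969] F_box [-0.5113 -0.9762  0.3496] rotvec to align deg [ 0.0083  0.0267 -0.0134] gap 0.00028279020168908584
```

Emit:
{"name": "jog_arm", "arguments": {"commands": [[-0.001,0,0.003,0,0,0],[-0.002,0,0.006,0,0,0],[-0.003,0,0.009,0,0,0],[-0.004,0,0.012,0,0,0],[-0.0045,0,0.015,0,0,0]]}}

```text
t: 32.42
tool_pos: [0.4504, -0.0398, 0.0822]
eef_rot: [0.0, 0.997, -0.078, -0.0]
force: [-0.2, 0.6, 1.8]
finger_gap: 0.0006
grasp_force: 0.4
```

Emit:
{"name": "jog_arm", "arguments": {"commands": [[-0.0004,0,0.002,0,0,0],[-0.0008,0,0.004,0,0,0],[-0.0012,0,0.006,0,0,0],[-0.0015,0,0.008,0,0,0],[-0.0018,0,0.01,0,0,0]]}}

```text
t: 33.05
tool_pos: [0.4487, -0.0395, 0.0722]
eef_rot: [-0.0, 0.997, -0.078, 0.0]
force: [-0.5, 1.0, 0.8]
finger_gap: 0.0003
grasp_force: 0.3
```

Emit:
{"name": "jog_arm", "arguments": {"commands": [[0,0,0.0008,0,0,0],[0,0,0.0016,0,0,0],[0,0,0.0024,0,0,0]]}}

```text
t: 33.42
tool_pos: [0.4487, -0.0394, 0.0699]
eef_rot: [-0.0, 0.997, -0.078, 0.0]
force: [-0.4, -0.2, 0.7]
finger_gap: 0.0004
grasp_force: 0.3
```

Emit:
{"name": "jog_arm", "arguments": {"commands": [[0,0,0.0005,0,0,0],[0,0,0.001,0,0,0],[0,0,0.0015,0,0,0]]}}

```text
t: 33.8
tool_pos: [0.4487, -0.0395, 0.0684]
eef_rot: [0.0, 0.997, -0.078, 0.0]
force: [-0.1, 0.6, 1.2]
finger_gap: 0.0005
grasp_force: 0.3
```

Emit:
{"name": "jog_arm", "arguments": {"commands": [[0,0,0.0004,0,0,0],[0,0,0.0008,0,0,0],[0,0,0.0012,0,0,0]]}}

```text
t: 34.17
tool_pos: [0.4487, -0.0395, 0.0672]
eef_rot: [0.0, 0.997, -0.078, -0.0]
force: [-0.6, -0.5, 1.7]
finger_gap: 0.0001
grasp_force: 1.0
```

Emit:
{"name": "jog_arm", "arguments": {"commands": [[0,0,0.0003,0,0,0],[0,0,0.0006,0,0,0]]}}

```text
t: 34.42
tool_pos: [0.4487, -0.0395, 0.0672]
eef_rot: [0.0, 0.997, -0.078, 0.0]
force: [-2.8, 1.3, 7.5]
finger_gap: 0.0004
grasp_force: 3.7
```

Shut: z has stopped at 0.0672, within about 0.5 mm of prediction, at 7.5 N. Lifting away slowly and checking.

Emit:
{"name": "jog_arm", "arguments": {"commands": [[0,0,-0.001,0,0,0],[0,0,-0.006,0,0,0],[0,0,-0.03,0,0,0],[0,0,-0.08,0,0,0],[0,0,-0.13,0,0,0]]}}

```text
t: 35.05
tool_pos: [0.4484, -0.0396, 0.1981]
eef_rot: [0.0, 0.997, -0.078, -0.0]
force: [1.2, -0.1, -0.2]
finger_gap: 0.0003
grasp_force: 0.0
```

Emit:
{"name": "jog_arm", "arguments": {"commands": [[-0.02,-0.05,0,0,0,0],[-0.04,-0.11,0,0,0,0],[-0.05,-0.17,0,0,0,0],[-0.05,-0.23,0,0,0,0],[-0.05,-0.28,0,0,0,0]]}}

```text
t: 35.67
tool_pos: [0.4429, 0.2473, 0.197]
eef_rot: [-0.0, 0.997, -0.078, 0.0]
force: [0.9, -0.8, -0.7]
finger_gap: 0.0005
grasp_force: 0.0
```

```bash
python3 -c "
from h import *
a=get_image('top')[130:280,190:390,::-1];b=get_image('side')[165:315,185:345,::-1]
cv2.imwrite('pics/fin.png',cv2.resize(np.hstack([a,b]),None,fx=2.2,fy=2.2,interpolation=2))
c,s=np.cos(B[2]),np.sin(B[2])
for v in[(-.09,.12,.099),(-.09,-.12,.099),(.09,-.12,.099),(.09,.12,.099),(-.084,.128,.045),(-.084,-.128,.074)]:
  w=[[B[0]+c*v[0]-s*v[1],B[1]+s*v[0]+c*v[1],v[2]]];print(v,(proj('top',w)-[190,130])*2.2,(proj('side',w)-[185-200,165])*2.2)
st()"
```

```text
(-0.09, 0.12, 0.099) [[106.13657478 266.34592242]] [[523.44162332  76.08300487]]
(-0.09, -0.12, 0.099) [[325.79133105 300.02862298]] [[513.90354646 208.14802047]]
(0.09, -0.12, 0.099) [[349.70250317 136.12105934]] [[677.94795959 201.32988072]]
(0.09, 0.12, 0.099) [[132.14967996 102.07613343]] [[663.34118794  70.61268953]]
(-0.084, 0.128, 0.045) [[102.76298323 258.28412513]] [[531.68523926 104.77019653]]
(-0.084, -0.128, 0.074) [[330.15399333 294.17317609]] [[521.0413586  229.20460315]]
t 35.77 tcp_box [-0.0934  0.2812  0.1963] F_box [ 0.012  -0.1525  0.0148] rotvec to align deg [-0.0453 -0.0449  0.2333] gap 0.00044253114843693226
```

View pics/fin.png

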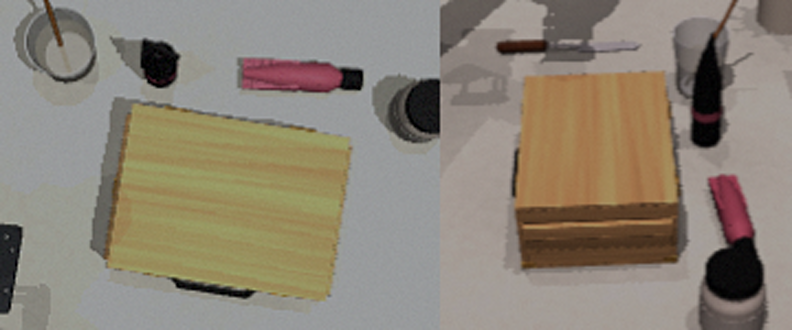

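The final picture shows the lid flat with its corners at (107,266), (325,299), (350,137) and (132,103), matching the shut prediction for an unmoved box. The drawer and palette are flush and everything around the box is in place.

```bash
python3 -c "
from rig import *
print(job_done())"
```

```text
the job is handed in; nothing more can be done
None
```

The painting box is packed and handed in at about 36 s: the drawer and then the palette were pushed home, and the lid was pressed shut last, with the box unmoved in the final pictures and the items around it left alone.

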